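Switch on a food warmer under its push-latch cover

ROBOT

A 6-joint arm with a two-finger parallel gripper is mounted at the origin on the work surface. World frame = base frame: x ahead of the robot, y to its left, z up, the work surface at z = 0. Lengths are in m, angles in rad, forces in N, time in s.
With the tool pointing down it reaches from about 0.35 to 0.85 m from the base axis. Payload 8.1 kg.
Tool frame: the origin (TCP) lies between the finger pads; the fingertips stand 25 mm ahead of it and the grasp point (between the pads) lies 6 mm ahead of it (robot.tip_extent is the distance from the TCP to the fingertips, in m); z points along the fingers, y is the direction in which the jaws open and shut (so a half turn about z gives the same grasp; the last joint's range is limited). The gripper opens to 93 mm and grips with 3 to 60 N. Pads are 15 mm wide; open, the fingers measure 128 mm over their backs; the gripper's body (75 mm by 188 mm) begins 65 mm behind the grasp point.
Start: joints at [1.053, 0.13, 1.488, -0, 1.523, -0.085], TCP at [0.252, 0.545, 0.244] pointing down, gripper open.
Joint ranges: [-2.96, 2.96], [-0.89, 2.26], [0.02, 2.5], [-1.34, 4.48], [0, 2.73], [-2.66, 2.66]. Speed limits (rad/s): [2.39, 2.39, 2.79, 3.14, 3.14, 3.14].

INTERFACE

Orientations are given as a rotation vector (axis times angle).
In Python, from plant import robot gives the robot as it stands.
- The arm moves only by the tool drive_tool, never from a script. Its argument "increments" is a list of rows, each a list of 7 numbers: the closure, from 0 (fully open) to 1 (shut), then the shift along the world's x, y, z in units of 25 mm (1.0 is 25 mm), then the turn, a rotation vector about the world's x, y, z in rad. In form: [[gripper, dx, dy, dz, rx, ry, rz], ...]. A call has 1 to 20 rows; each row is the pose to reach, as a shift and turn from the pose commanded when the call began; what a row does not reach only later rows make up. A row lasts 1/12 s, in which the tool goes at most 41.7 mm and 7.16 degrees, less where a joint would pass 70% of its speed; a pose out of reach is approached as far as the arm can. A call with a gripper value outside its range is refused whole. The fingers move at their own pace and stop on an object; "squeeze" is the grip in N (left out, the last holds). Time passes only in rows, so rows that repeat a pose let the fingers close. It gives the time, the measured TCP pose, the force and the opening at its end, in the units of the state.
- robot.read_state(): the state, without advancing time (a new reading comes with each control period).
- robot.read_camera(name): name is "scene" or "side" or "wrist"; returns a dict with "image" (420x560x3 uint8, red, green, blue), "fx", "fy", "cx", "cy" (pixels), "dist" ([k1, k2, p1, p2, k3] as OpenCV has them; the pictures are not rectified), "T" (4x4, takes a point from camera to world coordinates); the wrist camera has in their place "mount" (4x4, takes a point from camera to tool coordinates, whose origin is the TCP and whose axes are the flange's). Camera axes: x right, y down, z forward; pixel columns grow to the right and rows downward; lengths in m; the calibration is good to about 2 mm. A picture is of the moment at which its call begins: read the wrist's pose just before it. There is no depth.
- robot.close_job(): hands the job in, once; it reports no verdict.
The state is a dict: "t": time; "q": joint angles; "dq": joint speeds; "joint_torque": joint torques, N m; "tool_pos": TCP position; "orientation": TCP orientation; "force": force on the tool from outside, world axes, zero at the start; "wrist_torque": the same for the moment, N m; "opening": finger opening in m.
Only numpy, scipy, OpenCV 4.12 (cv2) and the standard library are available. Lean on these libraries where they do the work, as an engineer would, in place of code of your own. Each camera call takes 0.05 s, during which the arm holds its last target.

TASK

Switch on the warmer: press the steel cover of the control box in at its free edge and let go so that it pops wide open by itself, press the raised end of the rocker switch inside so that it tips over, then push the cover shut from its outer side and press it in once more until it stays latched flush when you let go. Do it all with closed fingertips and take hold of nothing; touch the cover only on its outside, do not turn the thermostat knob beside the switch, and leave the shaker, the bowl and the serving spoon where they are.

Things in the scene. Friction and masses are not known exactly. Their poses are not given: they have to be found in the camera images.
- cover (a joint): Opening angle (rad) of the cover. 0: latched, flush with the box's top. 1.6: wide open, a little past upright on the far side. Negative: pressed in, stop at -0.060 (7 mm at the press point). Push-push latch: pressed to its stop and let go, a latched cover is released and its spring (2 N at the edge) swings it to 1.6 within 2 s; an open one, swung down and pressed to the stop, catches at 0.
- cover_press (a point): Where to press (4 to 14 N): a flat grey disc 22 mm across on the cover's outer face, mid-width, 16 mm from the free edge, 112 mm from the hinge line. The frame turns with the cover: when shut, x points from the free edge (nearest the robot) to the hinge, y along the hinge, z up.
- cover_hinge (a point): Middle of the hinge line of the cover, at its outer face, 80 mm above the counter; frame as for cover_press. The cover is a steel plate 128 mm from hinge to free edge, 151 mm wide, 3 mm thick.
- lining: The grey lining, 104 x 127 mm, on the inside (underside) of the cover; not to be touched by the fingers. Its origin lies on the hinge line, at cover_hinge.
- box: Aluminium control box, 160 (x) x 180 (y) x 80 mm high, fixed to the counter; origin at the centre of its underside, x points away from the robot to the hinge side. Under the cover is a well 134 x 154 mm, floor 25 mm above the counter, with the rocker (x 6, y -40 mm), a knob (x 22, y 42) and the black latch case (26 x 26 mm, top at 66 mm, x -54, y 0).
- rocker (a joint): Angle (rad) of the black rocker switch, paddle 50 (x) x 28 (y) mm, pivoting about an axis along the box's y. Off at 0 to 0.06 (the end towards the robot raised), fully on at 0.44 (that end pressed down). It stays where it is left and takes about 2 N at its end.
- rocker_press (a point): Point on the rocker's upper face, 20 mm from its pivot, on the end towards the robot (the raised end while off), about 48 mm above the counter when off and about 9 mm lower when on.
- thermostat_rim (a point): Point on the rim of the round thermostat knob (32 mm across, black, with a bar grip on top), 16 mm from its axis; a bystander that must not turn.
- shaker_mid (a point): Centre of a loose round steel shaker, 52 mm across, 97 mm high, standing on the counter beside the box; a bystander.
- bowl_mid (a point): Centre of a loose steel bowl, 90 mm across, 45 mm high (this point half-way up), standing on the counter beside the box; a bystander.
- spoon_mid (a point): Middle of a loose steel serving spoon, 240 mm long, lying on the counter to the left of the box; a bystander.

How it is judged:
By the outcome, as a careful person would: the job done as asked, in the order asked, and still so for the second after the job is handed in, with the robot touching nothing.
It also fails if it takes over 56 s, if anything falls off the work surface, if the arm or the gripper's body presses on something with over 40 N, if the wrist force passes 120 N, or if a joint passes its speed limit or range.

## Working session

There is one attempt and no reset: what is moved stays moved. The work goes in short steps, Python scripts to look and compute and a tool call to move; the robot and the scene stay as the last step left them, time stands still between calls to the robot, and variables do not carry over. Pictures are saved under pics/ and viewed, and the job is handed in when it is done.

Besides the shell and the picture viewer there is one more tool, called after "Request:" by a JSON object that holds its "api" and its "payload". drive_tool: Moves the arm, as the interface text tells. Its arguments: {"type":"object","properties":{"increments":{"type":"array"},"squeeze":{"type":"number"}},"required":["increments"]}

```bash
mkdir -p pics; ls; python3 - <<'E'
from plant import robot
import cv2
s=robot.read_state(); print(s)
for n in ["scene","side","wrist"]:
    c=robot.read_camera(n); cv2.imwrite(f"pics/{n}0.png",c["image"][:,:,::-1])
    print(n,c["fx"],c["fy"],c["cx"],c["cy"],c["dist"],c.get("T",c.get("mount")))
print(robot.tip_extent)
E
```

```text
pics
{'t': 0.0, 'q': array([ 1.05259161e+00,  1.31185808e-01,  1.48926671e+00, -1.14721993e-05,
        1.52298751e+00, -8.54095226e-02]), 'dq': array([-0.00146646, -0.00073044,  0.00071091,  0.00103711, -0.00078487,
       -0.00016882]), 'joint_torque': array([-7.38884955e-04, -5.59816039e+01, -4.91774225e+01,  7.68667180e-02,
        3.49094742e-02, -1.23936193e-04]), 'tool_pos': array([0.25137661, 0.5442311 , 0.24257958]), 'orientation': array([-6.74422974e-01, -3.06779548e+00,  2.77556168e-03]), 'force': array([-0.45140192,  0.13742948,  0.68232621]), 'wrist_torque': array([-0.03313422, -0.01911785,  0.0509467 ]), 'opening': 0.09326368750002359}
scene 443.41479593154475 443.41479593154475 280.2195575497398 206.70702109672908 [-0.14164759  0.          0.          0.          0.        ] [[ 0.27265513  0.73321873 -0.62293617  1.21377783]
 [ 0.96203796 -0.21579593  0.16707806 -0.05850211]
 [-0.01192233 -0.64484294 -0.76422212  0.91299339]
 [ 0.          0.          0.          1.        ]]
side 416.30639615613666 416.30639615613666 277.139468648112 205.68540889802276 [-0.11053796  0.          0.          0.          0.        ] [[ 0.93501688 -0.23570458  0.2649279   0.28971435]
 [-0.35413707 -0.58239269  0.73171421 -0.52924841]
 [-0.01817632 -0.77798593 -0.62801872  0.6471425 ]
 [ 0.          0.          0.          1.        ]]
wrist 291.6099952656149 291.6099952656149 278.601622395576 207.86825280028424 [-0.05861211  0.          0.          0.          0.        ] [[-6.04718167e-04 -9.60523822e-01 -2.78197092e-01  7.69151648e-02]
 [ 9.99999783e-01 -6.53880005e-04  8.39307340e-05 -7.39409128e-04]
 [-2.62524985e-04 -2.78196981e-01  9.60524009e-01 -1.41372402e-01]
 [ 0.00000000e+00  0.00000000e+00  0.00000000e+00  1.00000000e+00]]
0.025
```

View pics/scene0.png

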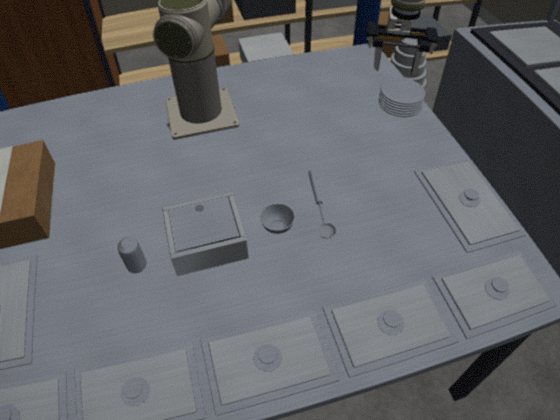

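View pics/side0.png

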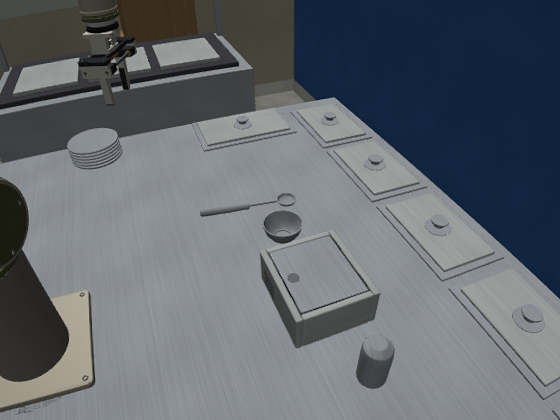

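View pics/wrist0.png

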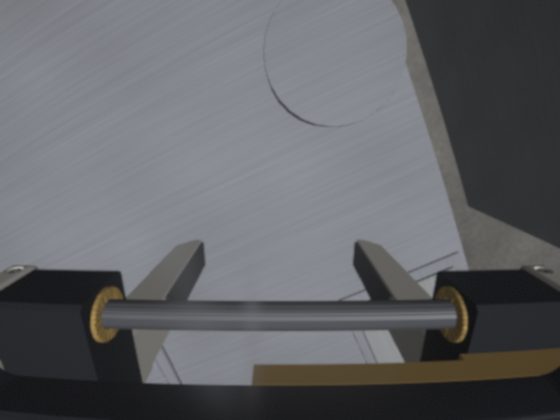

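The scene view shows the box with its disc near (199,209), the bowl at (278,219) and the shaker at (132,254). In the side view the disc is near (293,278). I'll enlarge both.

```bash
python3 - <<'E'
import cv2
a=cv2.imread("pics/scene0.png")[180:280,100:300]; cv2.imwrite("pics/scene0c.png",cv2.resize(a,None,fx=4,fy=4,interpolation=cv2.INTER_CUBIC))
a=cv2.imread("pics/side0.png")[220:390,240:400]; cv2.imwrite("pics/side0c.png",cv2.resize(a,None,fx=3.5,fy=3.5,interpolation=cv2.INTER_CUBIC))
E
```

```text
(no output)
```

View pics/scene0c.png

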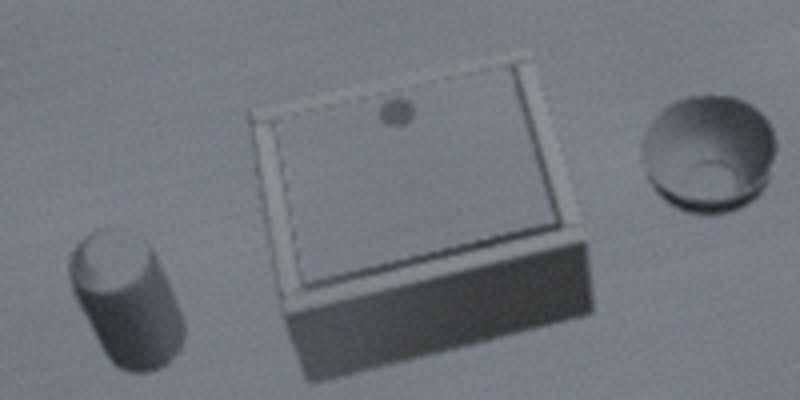

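View pics/side0c.png

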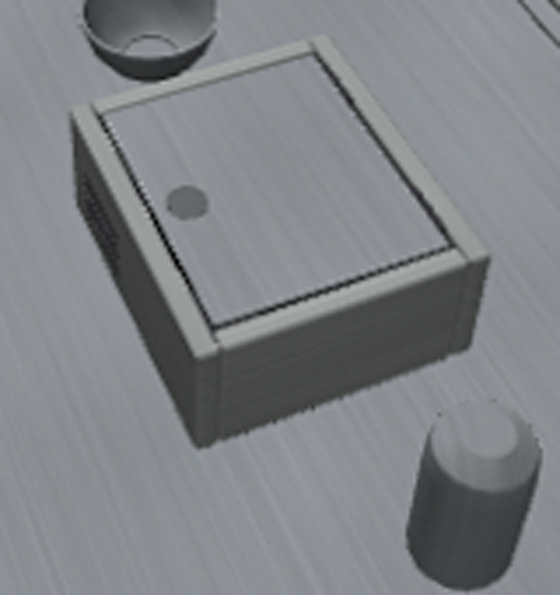

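```bash
cat > h.py <<'E'
import numpy as np, cv2
CAL={"scene":(443.41479593154475,280.2195575497398,206.70702109672908,-0.14164759,np.array([[0.27265513,0.73321873,-0.62293617,1.21377783],[0.96203796,-0.21579593,0.16707806,-0.05850211],[-0.01192233,-0.64484294,-0.76422212,0.91299339],[0,0,0,1]])),
"side":(416.30639615613666,277.139468648112,205.68540889802276,-0.11053796,np.array([[0.93501688,-0.23570458,0.2649279,0.28971435],[-0.35413707,-0.58239269,0.73171421,-0.52924841],[-0.01817632,-0.77798593,-0.62801872,0.6471425],[0,0,0,1]]))}
def onz(cam,px,z):
    f,cx,cy,k,T=CAL[cam]
    K=np.array([[f,0,cx],[0,f,cy],[0,0,1]])
    p=cv2.undistortPoints(np.array(px,float).reshape(-1,1,2),K,np.array([k,0,0,0,0.])).reshape(-1,2)
    d=np.c_[p,np.ones(len(p))]@T[:3,:3].T
    o=T[:3,3]; return o+d*((z-o[2])/d[:,2])[:,None]
def proj(cam,P):
    f,cx,cy,k,T=CAL[cam]
    K=np.array([[f,0,cx],[0,f,cy],[0,0,1]]); W=np.linalg.inv(T)
    return cv2.projectPoints(np.array(P,float).reshape(-1,1,3),cv2.Rodrigues(W[:3,:3])[0],W[:3,3],K,np.array([k,0,0,0,0.]))[0].reshape(-1,2)
E
python3 - <<'E'
from h import *
from scipy.optimize import least_squares
np.set_printoptions(precision=4,suppress=True)
a=np.array([(255,112),(532,57),(585,238),(290,310),(398,113)])
a=(a+.5)/4-.5+[100,180]
b=np.array([(210,352),(72,112),(318,38),(488,258),(187,203)])
b=(b+.5)/3.5-.5+[240,220]
A=onz("scene",a,.08);B=onz("side",b,.08);print(A,"\n",B)
L=np.array([(-.08,-.09),(-.08,.09),(.08,.09),(.08,-.09),(-.05,0)])
# press in box frame: well 134 (x), cover 128 ; free edge ~ -0.064..; estimate from images
for nm,Q in(("scene",A),("side",B),("both",(A+B)/2)):
    f=lambda v:((L[:4]@np.array([[np.cos(v[2]),np.sin(v[2])],[-np.sin(v[2]),np.cos(v[2])]])+v[:2])-Q[:4,:2]).ravel()
    r=least_squares(f,[.6,0,0]);v=r.x
    R=np.array([[np.cos(v[2]),-np.sin(v[2])],[np.sin(v[2]),np.cos(v[2])]])
    print(nm,v,np.abs(r.fun).max(),"disc in box:",R.T@(Q[4,:2]-v[:2]))
# bystanders
print("shaker top",onz("scene",[[100+113/4,180+258/4]],.097),onz("side",[[240+487/3.5,220+430/3.5]],.097))
print("bowl",onz("scene",[[278,218]],.03),onz("side",[[283,225]],.035))
print("spoon",onz("scene",[[310,172],[330,231]],.01))
E
```

```text
[[ 0.4555 -0.1562  0.08  ]
 [ 0.46    0.0197  0.08  ]
 [ 0.607   0.0203  0.08  ]
 [ 0.6097 -0.153   0.08  ]
 [ 0.4818 -0.0697  0.08  ]] 
 [[ 0.4579 -0.1596  0.08  ]
 [ 0.4494  0.0128  0.08  ]
 [ 0.6006  0.0166  0.08  ]
 [ 0.6068 -0.1599  0.08  ]
 [ 0.4828 -0.071   0.08  ]]
scene [ 0.533  -0.0673  0.0026] 0.00715339611245247 disc in box: [-0.0512 -0.0023]
side [ 0.5287 -0.0725  0.0289] 0.006565690239596578 disc in box: [-0.0458  0.0029]
both [ 0.5308 -0.0699  0.0158] 0.005632425058757495 disc in box: [-0.0485  0.0003]
shaker top [[ 0.5594 -0.246   0.097 ]] [[ 0.5478 -0.2538  0.097 ]]
bowl [[0.5287 0.1188 0.03  ]] [[0.5359 0.1154 0.035 ]]
spoon [[0.377  0.2558 0.01  ]
 [0.5915 0.2385 0.01  ]]
```

Request:
{"api": "drive_tool", "payload": {"increments": [[1,9.2,-24.6,0,0,0,0.433],[1,9.2,-24.6,0,0,0,0.433],[1,9.2,-24.6,0,0,0,0.433],[1,9.2,-24.6,0,0,0,0.433],[1,9.2,-24.6,0,0,0,0.433],[1,9.2,-24.6,0,0,0,0.433],[1,9.2,-24.6,0,0,0,0.433],[1,9.2,-24.6,0,0,0,0.433],[1,9.2,-24.6,0,0,0,0.433],[1,9.2,-24.6,0,0,0,0.433],[1,9.2,-24.6,0,0,0,0.433],[1,9.2,-24.6,0,0,0,0.433],[1,9.2,-24.6,0,0,0,0.433],[1,9.2,-24.6,0,0,0,0.433],[1,9.2,-24.6,0,0,0,0.433],[1,9.2,-24.6,0,0,0,0.433],[1,9.2,-24.6,-2.4,0,0,0.433],[1,9.2,-24.6,-2.4,0,0,0.433],[1,9.2,-24.6,-2.4,0,0,0.433],[1,9.2,-24.6,-2.4,0,0,0.433]], "squeeze": 10}}

```text
t: 1.82
tool_pos: [0.4805, -0.0701, 0.1826]
orientation: [-0.0, -3.138, -0.001]
force: [0.3, -0.6, 0.5]
opening: 0.0009
```

```bash
python3 - <<'E'
from plant import robot
import cv2
s=robot.read_state(); print(s['tool_pos'],s['q'])
for n in ["side","wrist"]:
    c=robot.read_camera(n); cv2.imwrite(f"pics/{n}1.png",c["image"][:,:,::-1])
E
```

```text
[ 0.4805355  -0.07013861  0.18258222] [-2.50583679e-01 -1.42966718e-01  1.87267684e+00  2.89804054e-05
  1.41520230e+00 -1.82128236e+00]
```

View pics/side1.png

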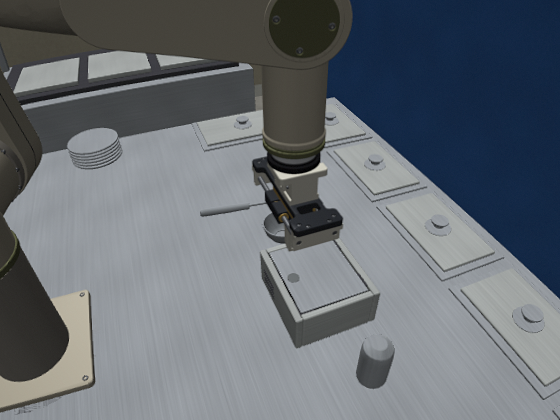

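View pics/wrist1.png

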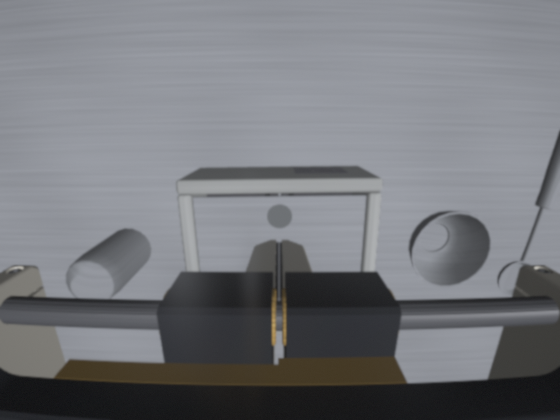

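The wrist view shows the disc at (279,216), the box's near rim at (180..380,185) and the closed fingertips at (279,241). I'll check the disc position from it.

```bash
cat >> h.py <<'E'
M=np.array([[-6.04718167e-04,-9.60523822e-01,-2.78197092e-01,7.69151648e-02],[9.99999783e-01,-6.53880005e-04,8.39307340e-05,-7.39409128e-04],[-2.62524985e-04,-2.78196981e-01,9.60524009e-01,-1.41372402e-01],[0,0,0,1]])
def wcal(pos,rv):
    T=np.eye(4);T[:3,:3]=cv2.Rodrigues(np.array(rv,float))[0];T[:3,3]=pos
    CAL["wrist"]=(291.6099952656149,278.601622395576,207.86825280028424,-0.05861211,T@M)
E
python3 - <<'E'
from h import *
np.set_printoptions(precision=4,suppress=True)
wcal([.4805,-.0701,.1826],[0,-3.138,-.001])
print(onz("wrist",[[279.3,216.2],[180,182],[380,181],[190,192.5],[208,195],[350,194]],.08))
print(onz("side",[[293.2,278]],.08))
E
```

```text
[[ 0.4815 -0.0701  0.08  ]
 [ 0.4508 -0.1551  0.08  ]
 [ 0.4501  0.016   0.08  ]
 [ 0.46   -0.1472  0.08  ]
 [ 0.4623 -0.1317  0.08  ]
 [ 0.4615 -0.0091  0.08  ]]
[[ 0.4827 -0.0718  0.08  ]]
```

Request:
{"api": "drive_tool", "payload": {"increments": [[1,0,0,-1.5,0,0,0],[1,0,0,-2.5,0,0,0],[1,0,0,-2.8,0,0,0],[1,0,0,-2.9,0,0,0],[1,0,0,-2.96,0,0,0],[1,0,0,-3.02,0,0,0],[1,0,0,-3.08,0,0,0],[1,0,0,-3.14,0,0,0],[1,0,0,-3.18,0,0,0],[1,0,0,-3.18,0,0,0]]}}

```text
t: 2.75
tool_pos: [0.4824, -0.0705, 0.1049]
orientation: [-0.0, 3.14, -0.001]
force: [0.7, -0.1, 2.0]
opening: 0.0003
```

Request:
{"api": "drive_tool", "payload": {"increments": [[1,0,0,-0.04,0,0,0],[1,0,0,-0.08,0,0,0],[1,0,0,-0.12,0,0,0],[1,0,0,-0.16,0,0,0],[1,0,0,-0.16,0,0,0]]}}

```text
t: 3.17
tool_pos: [0.4816, -0.0703, 0.0999]
orientation: [0.0, -3.141, -0.0]
force: [1.7, -0.3, 2.0]
opening: 0.0007
```

Request:
{"api": "drive_tool", "payload": {"increments": [[1,0,0,-0.03,0,0,0],[1,0,0,-0.06,0,0,0],[1,0,0,-0.08,0,0,0],[1,0,0,-0.08,0,0,0]]}}

```text
t: 3.5
tool_pos: [0.4817, -0.0703, 0.0988]
orientation: [-0.0, 3.142, -0.0]
force: [-2.4, 0.4, 8.7]
opening: 0.0006
```

Request:
{"api": "drive_tool", "payload": {"increments": [[1,0,0,-0.02,0,0,0],[1,0,0,-0.02,0,0,0]]}}

```text
t: 3.67
tool_pos: [0.4818, -0.0703, 0.0987]
orientation: [-0.0, 3.141, -0.0]
force: [-3.9, 0.4, 12.9]
opening: 0.0006
```

Request:
{"api": "drive_tool", "payload": {"increments": [[1,-0.3,0,0.8,0,0,0],[1,-1.2,0,2.0,0,0,0],[1,-2.4,0,3.0,0,0,0],[1,-3.6,0,4.0,0,0,0],[1,-4,0,5,0,0,0],[1,-4,0,6,0,0,0],[1,-4,0,6,0,0,0],[1,-4,0,6,0,0,0],[1,-4,0,6,0,0,0],[1,-4,0,6,0,0,0],[1,-4,0,6,0,0,0],[1,-4,0,6,0,0,0],[1,-4,0,6,0,0,0],[1,-4,0,6,0,0,0],[1,-4,0,6,0,0,0],[1,-4,0,6,0,0,0],[1,-4,0,6,0,0,0],[1,-4,0,6,0,0,0]]}}

```text
t: 5.17
tool_pos: [0.3817, -0.0703, 0.2477]
orientation: [-0.0, 3.141, -0.0]
force: [0.7, 0.4, -0.1]
opening: 0.0007
```

```bash
python3 - <<'E'
from plant import robot
import cv2
s=robot.read_state(); print(s['t'],s['tool_pos'],s['orientation'])
for n in ["side","wrist","scene"]:
    c=robot.read_camera(n); cv2.imwrite(f"pics/{n}2.png",c["image"][:,:,::-1])
a=cv2.imread("pics/side2.png")[180:370,220:420]; cv2.imwrite("pics/side2c.png",cv2.resize(a,None,fx=3,fy=3,interpolation=cv2.INTER_CUBIC))
E
```

```text
5.1667 [ 0.38167588 -0.07032117  0.24770981] [-2.87412235e-04  3.14142609e+00 -6.24211123e-05]
```

View pics/side2c.png

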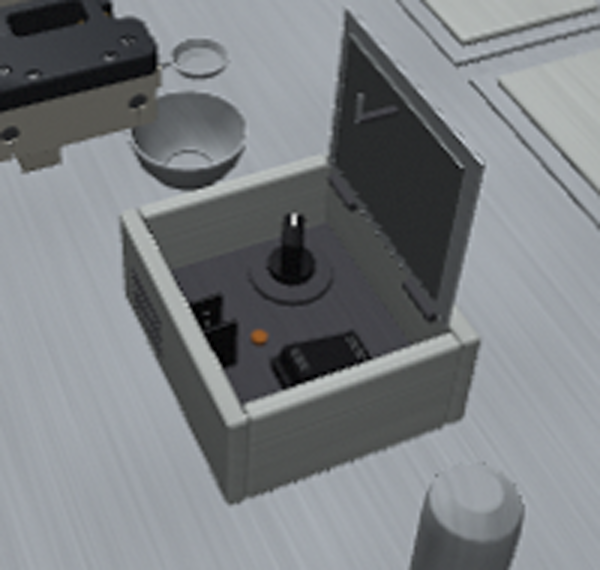

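View pics/wrist2.png

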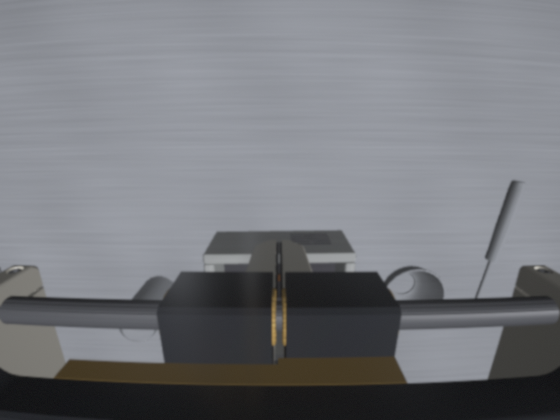

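The cover is wide open, and the rocker is visible with its raised near end at crop (292,358). I'll check the predicted press point against the picture.

```bash
python3 - <<'E'
from h import *
np.set_printoptions(precision=4,suppress=True)
pts=np.array([(.516,-.110,.048),(.511,-.096,.049),(.511,-.124,.049),(.561,-.096,.035),(.552,-.028,.05)])
q=proj("side",pts); print((q-[220,180])*3)
im=cv2.resize(cv2.imread("pics/side2.png")[230:330,270:370],None,fx=6,fy=6,interpolation=cv2.INTER_CUBIC)
for p in (q-[270,230])*6: cv2.circle(im,tuple(int(v) for v in p),3,(0,0,255),-1)
cv2.imwrite("pics/side2d.png",im)
s=cv2.imread("pics/scene2.png")[170:270,150:270]; cv2.imwrite("pics/scene2c.png",cv2.resize(s,None,fx=5,fy=5,interpolation=cv2.INTER_CUBIC))
E
```

```text
[[294.9623 358.5716]
 [277.7613 342.9074]
 [297.3657 377.5324]
 [349.9926 333.6012]
 [292.021  247.1345]]
```

View pics/side2d.png

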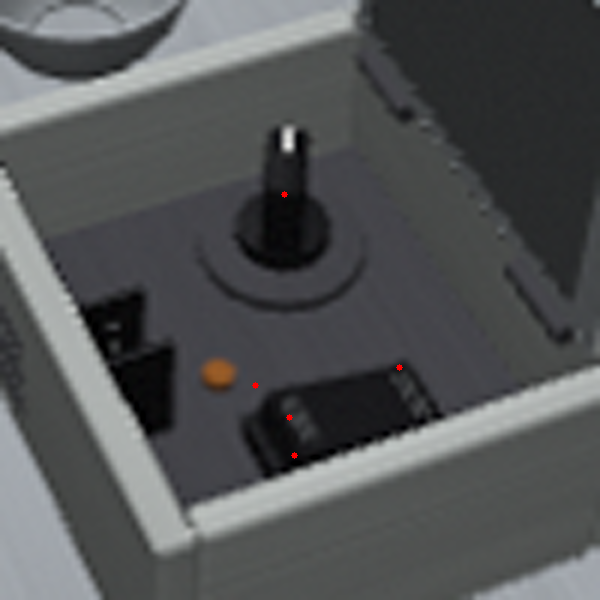

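View pics/scene2c.png

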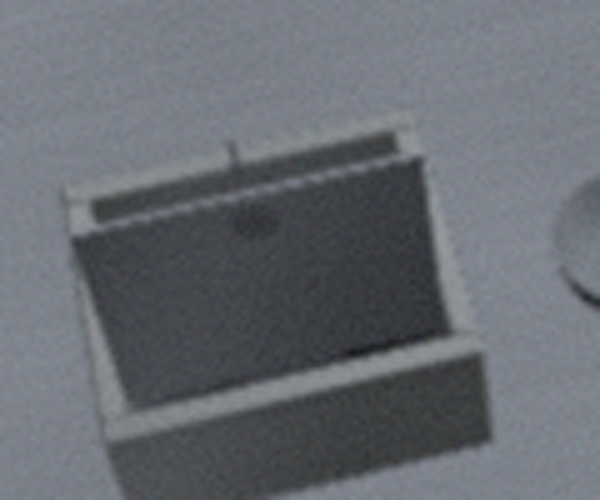

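Request:
{"api": "drive_tool", "payload": {"increments": [[1,1.6,-0.5,0,0,0,0],[1,3.2,-1,0,0,0,0],[1,4.6,-1.5,0,0,0,0],[1,5.3,-1.68,0,0,0,0],[1,5.3,-1.68,-1,0,0,0],[1,5.3,-1.68,-2.5,0,0,0],[1,5.3,-1.68,-4,0,0,0],[1,5.3,-1.68,-5.5,0,0,0],[1,5.3,-1.68,-6.4,0,0,0],[1,5.3,-1.68,-6.6,0,0,0],[1,5.3,-1.68,-6.7,0,0,0],[1,5.3,-1.68,-6.7,0,0,0]]}}

```text
t: 6.32
tool_pos: [0.5147, -0.1125, 0.081]
orientation: [-0.0, 3.141, -0.0]
force: [-0.3, 0.0, -0.1]
opening: 0.0
```

Request:
{"api": "drive_tool", "payload": {"increments": [[1,0,0,-0.06,0,0,0],[1,0,0,-0.12,0,0,0],[1,0,0,-0.18,0,0,0],[1,0,0,-0.24,0,0,0],[1,0,0,-0.3,0,0,0],[1,0,0,-0.36,0,0,0],[1,0,0,-0.42,0,0,0],[1,0,0,-0.48,0,0,0],[1,0,0,-0.54,0,0,0],[1,0,0,-0.58,0,0,0],[1,0,0,-0.58,0,0,0]]}}

```text
t: 7.23
tool_pos: [0.5133, -0.1124, 0.0658]
orientation: [0.0, -3.139, 0.0]
force: [-8.0, 0.2, 10.2]
opening: 0.0009
```

Request:
{"api": "drive_tool", "payload": {"increments": [[1,0,0,-0.03,0,0,0],[1,0,0,-0.05,0,0,0]]}}

```text
t: 7.4
tool_pos: [0.5134, -0.1125, 0.0655]
orientation: [0.0, -3.14, 0.0]
force: [-14.0, 2.0, 22.5]
opening: 0.0003
```

Request:
{"api": "drive_tool", "payload": {"increments": [[1,0,0,0.5,0,0,0],[1,0,0,1.8,0,0,0],[1,0,0,3.2,0,0,0],[1,-0.5,0,4.6,0,0,0],[1,-2,0,6,0,0,0],[1,-3.5,0,7,0,0,0],[1,-5,0.8,7,0,0,0],[1,-5,1.7,7,0,0,0],[1,-5,1.7,7,0,0,0]]}}

```text
t: 8.15
tool_pos: [0.388, -0.0675, 0.2409]
orientation: [-0.0, 3.138, 0.001]
force: [-0.3, 0.4, 1.2]
opening: 0.0006
```

```bash
python3 - <<'E'
from plant import robot
import cv2
s=robot.read_state(); print(s['t'],s['tool_pos'],s['orientation'])
for n in ["side"]:
    c=robot.read_camera(n); cv2.imwrite(f"pics/{n}3.png",c["image"][:,:,::-1])
a=cv2.imread("pics/side3.png")[180:330,240:390]; cv2.imwrite("pics/side3c.png",cv2.resize(a,None,fx=4,fy=4,interpolation=cv2.INTER_CUBIC))
E
```

```text
8.15 [ 0.38804562 -0.06754705  0.2409428 ] [-3.61431907e-04  3.13798807e+00  9.20101861e-04]
```

View pics/side3c.png

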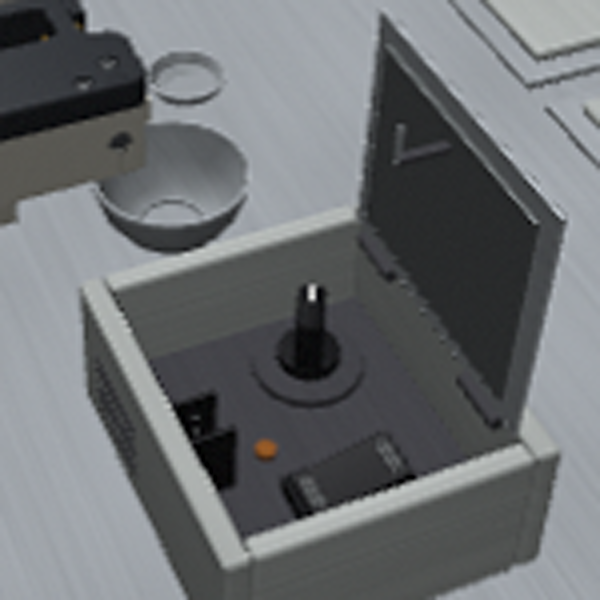

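The rocker has tipped over: its far end is now the raised one. The knob and the cover look unchanged. I'll go over the open cover to its outer side.

Request:
{"api": "drive_tool", "payload": {"increments": [[1,0,0,1.6,0,0,0],[1,0,-0.1,1.9,0,0,0],[1,1.5,-0.1,1.9,0,0,0],[1,3,-0.1,1.9,0,0,0],[1,4.5,-0.1,1.9,0,0,0],[1,6,-0.1,1.9,0,0,0],[1,7.5,-0.1,1.9,0,0,0],[1,9,-0.1,1.9,0,0,0],[1,10.2,-0.1,1.9,0,0,0],[1,10.2,-0.1,1.9,0,0,0],[1,10.2,-0.1,0.9,0,0,0],[1,10.2,-0.1,-0.2,0,0,0],[1,10.2,-0.1,-1.2,0,0,0],[1,10.2,-0.1,-1.2,0,0,0],[1,10.2,-0.1,-1.2,0,0,0]]}}

```text
t: 9.45
tool_pos: [0.6432, -0.0726, 0.2074]
orientation: [0.0, -3.138, -0.001]
force: [0.8, 0.4, 0.4]
opening: 0.0005
```

```bash
python3 - <<'E'
from plant import robot
import cv2
s=robot.read_state(); print(s['t'],s['tool_pos'],s['orientation'],s['force'])
for n in ["side"]:
    c=robot.read_camera(n); cv2.imwrite(f"pics/{n}4.png",c["image"][:,:,::-1])
E
```

```text
9.45 [ 0.64324644 -0.07261914  0.20739722] [ 5.15210584e-05 -3.13777031e+00 -9.88788995e-04] [0.78410922 0.41073817 0.43691792]
```

View pics/side4.png

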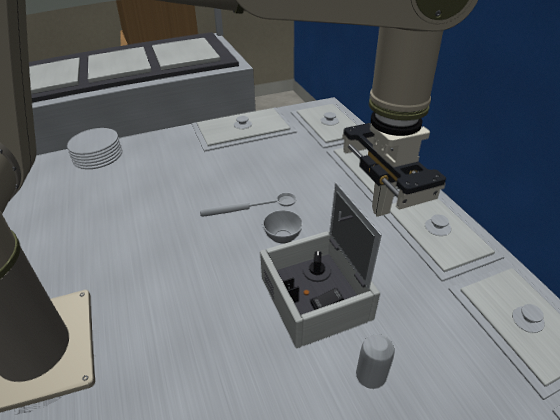

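Request:
{"api": "drive_tool", "payload": {"increments": [[1,-0.6,0.08,0,0,0,0],[1,-1.1,0.08,0,0,0,0],[1,-1.4,0.08,0,0,0,0],[1,-1.66,0.08,0.02,0,0,0],[1,-1.95,0.08,0.02,0,0,0],[1,-2.2,0.08,0,0,0,0],[1,-2.47,0.08,-0.03,0,0,0],[1,-2.74,0.08,-0.08,0,0,0],[1,-3.0,0.08,-0.15,0,0,0],[1,-3.27,0.08,-0.22,0,0,0],[1,-3.53,0.08,-0.31,0,0,0],[1,-3.78,0.08,-0.42,0,0,0],[1,-4.02,0.08,-0.55,0,0,0],[1,-4.26,0.08,-0.7,0,0,0],[1,-4.5,0.08,-0.87,0,0,0],[1,-4.72,0.08,-1.04,0,0,0],[1,-4.94,0.08,-1.23,0,0,0],[1,-5.14,0.08,-1.43,0,0,0]]}}

```text
t: 11.0
tool_pos: [0.5151, -0.0702, 0.1732]
orientation: [-0.0, 3.141, 0.0]
force: [2.5, -0.1, 1.3]
opening: 0.0005
```

```bash
python3 - <<'E'
from plant import robot
import cv2
s=robot.read_state(); print(s['t'],s['tool_pos'],s['orientation'],s['force'])
for n in ["side"]:
    c=robot.read_camera(n); cv2.imwrite(f"pics/{n}5.png",c["image"][:,:,::-1])
E
```

```text
11.0 [ 0.51511436 -0.07024898  0.17322854] [-3.88175614e-04  3.14147978e+00  5.49724823e-05] [ 2.47384644 -0.11177845  1.29927573]
```

View pics/side5.png

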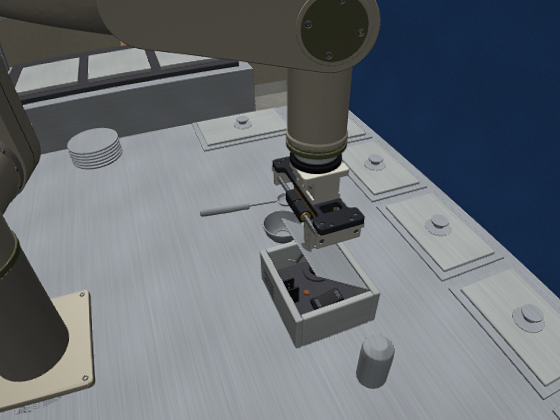

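Request:
{"api": "drive_tool", "payload": {"increments": [[1,-0.18,0,-0.22,0,0,0],[1,-0.36,0,-0.45,0,0,0],[1,-0.5,0,-0.67,0,0,0],[1,-0.64,0,-0.9,0,0,0],[1,-0.77,0,-1.12,0,0,0],[1,-0.87,0,-1.37,0,0,0],[1,-0.97,0,-1.62,0,0,0],[1,-1.05,0,-1.87,0,0,0],[1,-1.12,0,-2.06,0,0,0],[1,-1.18,0,-2.26,0,0,0],[1,-1.24,0,-2.4,0,0,0],[1,-1.28,0,-2.52,0,0,0],[1,-1.3,0,-2.6,0,0,0],[1,-1.3,0,-2.6,0,0,0]]}}

```text
t: 12.22
tool_pos: [0.4827, -0.0702, 0.1081]
orientation: [0.0, -3.141, -0.0]
force: [1.0, 0.5, 1.1]
opening: 0.0005
```

Next I press down gently to the stop, which came at TCP z 0.0987 last time.

Request:
{"api": "drive_tool", "payload": {"increments": [[1,0,0,-0.06,0,0,0],[1,0,0,-0.12,0,0,0],[1,0,0,-0.18,0,0,0],[1,0,0,-0.24,0,0,0],[1,0,0,-0.29,0,0,0],[1,0,0,-0.33,0,0,0],[1,0,0,-0.33,0,0,0]]}}

```text
t: 12.8
tool_pos: [0.483, -0.0703, 0.1001]
orientation: [0.0, -3.141, -0.0]
force: [-1.2, -0.2, 2.0]
opening: 0.0007
```

Request:
{"api": "drive_tool", "payload": {"increments": [[1,0,0,-0.03,0,0,0],[1,0,0,-0.06,0,0,0],[1,0,0,-0.08,0,0,0],[1,0,0,-0.08,0,0,0]]}}

```text
t: 13.13
tool_pos: [0.4832, -0.0703, 0.0989]
orientation: [0.0, -3.142, 0.0]
force: [-4.3, 0.8, 7.3]
opening: 0.0005
```

Request:
{"api": "drive_tool", "payload": {"increments": [[1,0,0,-0.02,0,0,0],[1,0,0,-0.02,0,0,0]]}}

```text
t: 13.3
tool_pos: [0.4832, -0.0703, 0.0988]
orientation: [0.0, -3.142, 0.0]
force: [-6.8, 1.0, 10.5]
opening: 0.0009
```

Request:
{"api": "drive_tool", "payload": {"increments": [[1,0,0,0.2,0,0,0],[1,0,0,0.5,0,0,0],[1,-0.3,0,1,0,0,0],[1,-1.2,0,2,0,0,0],[1,-2.4,0,3,0,0,0],[1,-3.8,0,4,0,0,0],[1,-4.5,0,5,0,0,0],[1,-4.5,0,5,0,0,0],[1,-4.5,0,5,0,0,0],[1,-4.5,0,5,0,0,0],[1,-4.5,0,5,0,0,0],[1,-4.5,0,5,0,0,0]]}}

```text
t: 14.3
tool_pos: [0.3704, -0.0701, 0.2216]
orientation: [0.001, -3.139, -0.001]
force: [-0.7, -0.2, 0.3]
opening: 0.0006
```

```bash
python3 - <<'E'
from plant import robot
import cv2
s=robot.read_state(); print(s['t'],s['tool_pos'],s['orientation'],s['force'])
for n in ["side","scene"]:
    c=robot.read_camera(n); cv2.imwrite(f"pics/{n}6.png",c["image"][:,:,::-1])
a=cv2.imread("pics/side6.png")[180:390,190:400]; b=cv2.imread("pics/side0.png")[180:390,190:400]
import numpy as np
cv2.imwrite("pics/side6c.png",cv2.resize(np.hstack([b,a]),None,fx=1.9,fy=1.9,interpolation=cv2.INTER_CUBIC))
E
```

```text
14.3 [ 0.37042871 -0.0700532   0.22155505] [ 7.77415323e-04 -3.13913371e+00 -1.42867645e-03] [-0.70394521 -0.16675926  0.33528914]
```

View pics/side6c.png

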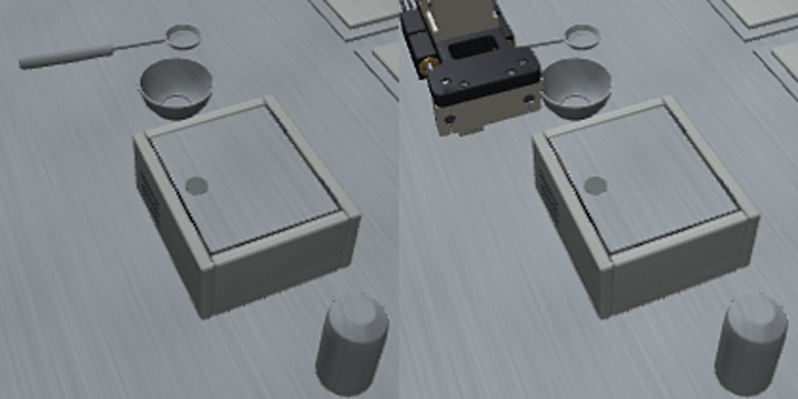

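View pics/scene6.png

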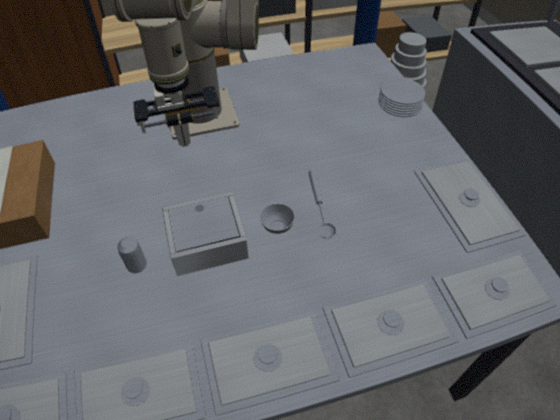

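The cover is shut and flush, with the disc at the same pixel as at the start, and the bystanders haven't moved. The arm is clear, so I'm handing in.

```bash
python3 -c "
from plant import robot
print(robot.close_job())"
```

```text
the job is handed in; nothing more can be done
None
```

The warmer should be on. I pressed the cover to its stop and let go, and it popped wide open by itself. I then tipped the rocker, pushed the cover shut from its outer side and pressed it to the stop again. It stayed shut after I let go. The job was handed in at about 14.4 s.

**Cover:** about a second after release, the side picture shows it flush, with the disc at the same pixel as at the start. Peak readings were about 13 N for the opening press and about 10.5 N for the closing one.

**Rocker:** after my press the picture shows the far end raised, and the fingertips had met a hard stop at about 41 mm above the counter, close to what "on" should give. The wrist read 22 N up and 14 N sideways at that stop, well above the 2 N needed but far below the limit. I can't see the rocker's exact angle, and it was under the closed cover when I handed in.

**Bystanders:** the shaker, bowl and spoon look unmoved in the last pictures. The knob looked unturned when last visible, just after the rocker press. The arm was clear of everything, and no check failed.

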